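# Lay out the hub parts by size

## Robot

A 6-joint arm with a two-finger parallel gripper is mounted at the origin on a cart in front of the work surface, level with it; the furniture and walls round the work are solid. World frame = base frame: x ahead of the robot, y to its left, z up, the work surface at z = 0. Lengths are in mm, angles in rad, forces in N, time in s.
With the tool pointing down it reaches from about 400 to 925 mm from the base axis. Payload 12.5 kg.
Tool frame: the origin (TCP) lies at the centre of the arm's flange, where the gripper is bolted on; the fingertips stand 190 mm ahead of it and the grasp point (between the pads) lies 171 mm ahead of it; z points along the fingers, y is the line along which they close (so a half turn about z gives the same grasp; the last joint's range is limited). The gripper opens to 95 mm and grips with 3 to 60 N. Pads are 20 mm wide; open, the fingers measure 119 mm over their backs; the gripper's body (75 mm by 180 mm) begins 59 mm behind the grasp point.
Start: joints at [-1.213, 0.491, 1.559, -0, 1.092, -0.106], TCP at [279.612, -558.965, 404.761] pointing down, gripper open.
Joint ranges: [-3.1, 3.1], [-0.84, 2.19], [0.05, 2.79], [-1.13, 4.28], [0.06, 2.93], [-2.69, 2.69]. Speed limits (rad/s): [2.22, 2.22, 2.79, 3.14, 3.14, 3.14].

## Interface

Orientations are given as [roll, pitch, yaw] about the fixed x, y, z axes, in that order (R = Rz(yaw) Ry(pitch) Rx(roll)).
In Python, from cell import env, read_camera, search_frame, cut_out gives the robot as it stands. The module is installed in compiled form; this text tells all that it offers.
- The arm moves only by the tool move_arm, never from a script. Its argument "commands" is a list of rows, each a list of 3 entries, a list of its own where there are three numbers: the shift along the world's x, y, z normalised to -1 to 1, where 1 is 0.03 m, then the turn about the world's z normalised to -1 to 1, where 1 is 0.08 rad, then the opening, from -1 (shut) to 1 (fully open), so that 0 is half open. A call has 1 to 20 rows; each row shifts and turns the commanded pose from where the row before left it; what a row does not reach is not made up. A row lasts 1/12 s, in which the tool goes at most 41.7 mm and 7.16 degrees, less where a joint would pass 70% of its speed; a pose out of reach is approached as far as the arm can. A call with a number of a shift or a turn outside -1 to 1 is refused whole. A call with a gripper value outside its range is refused whole. The fingers move at their own pace and stop on an object; the grip force is fixed at half the most. Time passes only in rows, so rows that do not move let the fingers close. It gives the time, the measured TCP pose, the force, the opening and the grip force at its end, in the units of the state.
- env.state(): the state, without advancing time (a new reading comes with each control period).
- read_camera(name): name is "scene" or "top"; returns a dict with "image" (480x640x3 uint8, red, green, blue), "fx", "fy", "cx", "cy" (pixels), "rvec" (rotation vector, rad) and "tvec" (3), from world to camera coordinates, as OpenCV has them. Camera axes: x right, y down, z forward; pixel columns grow to the right and rows downward; lengths in mm; the calibration is good to about 2 mm. A picture is of the moment at which its call begins. There is no depth.
- env.job_done(): hands the job in; it is judged then, once.
Trained networks look in a picture, given as the dict that the camera call returned (one of the last four; its "shot" number tells which), for a name from the list of things; names that differ only in an ending like _2 or _b are one class to them, and where a whole thing is asked for, a point or a joint stands for the part that bears it (a point fixed in the world has none). Each returns a list of dicts, best first, with "confidence" (0 to 1); they miss things now and then, are a little off and sometimes report something else, mostly with a low value. They report only what shows in the picture. A call takes as long as a camera call. They do not tell look-alikes from the thing itself.
- search_frame(thing, picture): "at" ([column, row] in pixels, amid what is visible of it).
- cut_out(thing, picture): "region" (480x640 bool, what is visible of it) and "at" ([column, row] in pixels, amid what is visible of it).
The state is a dict: "t": time; "joints": joint angles; "qvel": joint speeds; "tau": joint torques, N m; "eef_pos": TCP position; "tcp_rot": TCP orientation; "ft_force": force on the tool from outside, world axes, zero at the start; "moment": the same for the moment, N m; "opening": opening from 0.0 (shut) to 1.0 (fully open); "grip_force": force on a finger pad.
Only numpy, scipy, OpenCV 4.12 (cv2) and the standard library are available. Lean on these libraries where they do the work, as an engineer would, in place of code of your own. Each camera call takes 0.05 s, during which the arm holds its last target. There are 200 camera calls.

## Task

Lay the four parts of the stripped wheel hub (aluminium spacer ring, large ball bearing, small ball bearing, hexagonal axle nut) out in order of size on the row of four rubber pads, one part on each pad, lying flat and centred on it. The part of largest diameter goes on the pad next to the steel V-block, and they get smaller from pad to pad, with the smallest on the pad farthest from the V-block.

Things in the scene. Friction and masses are not known exactly. Their poses are not given: they have to be found in the camera images.
- spacer_mid (a point): plain aluminium spacer ring lying flat: 58 mm outside diameter, wide empty 35 mm bore, 14 mm high, 60 g. Point: its centre, half-way up (7 mm above its underside); z is its axis. The largest part
- bearing_large_mid (a point): large ball bearing lying flat: 47 mm outside diameter, 14 mm high, 90 g, bright steel with a dark shield between the races. Point: its centre, 7 mm above its underside; z is its axis
- bearing_small_mid (a point): small ball bearing lying flat: 32 mm outside diameter, 10 mm high, 30 g. Point: its centre, 5 mm above its underside; z is its axis
- axle_nut_mid (a point): hexagonal steel axle nut lying flat: 24 mm across flats, 27 mm across corners, 13 mm high, 30 g. Point: its centre, 6.5 mm above its underside; z is its axis, x is square to a pair of flats (others every 60 degrees), y points to a corner. The smallest part
- pad_a_top (a point): one of four identical dark round rubber pads, 60 mm across, that stand 78 mm apart (centre to centre) in one straight row on a flat aluminium rail (330 x 70 mm, 6 mm thick, fixed to the bench). Point: centre of the pad's flat top face, 10 mm above the bench (4 mm above the rail); z up. The pads' letters say nothing about their place in the row
- pad_b_top (a point): one of four identical dark round rubber pads, 60 mm across, that stand 78 mm apart (centre to centre) in one straight row on a flat aluminium rail (330 x 70 mm, 6 mm thick, fixed to the bench). Point: centre of the pad's flat top face, 10 mm above the bench (4 mm above the rail); z up. The pads' letters say nothing about their place in the row
- pad_c_top (a point): one of four identical dark round rubber pads, 60 mm across, that stand 78 mm apart (centre to centre) in one straight row on a flat aluminium rail (330 x 70 mm, 6 mm thick, fixed to the bench). Point: centre of the pad's flat top face, 10 mm above the bench (4 mm above the rail); z up. The pads' letters say nothing about their place in the row
- pad_d_top (a point): one of four identical dark round rubber pads, 60 mm across, that stand 78 mm apart (centre to centre) in one straight row on a flat aluminium rail (330 x 70 mm, 6 mm thick, fixed to the bench). Point: centre of the pad's flat top face, 10 mm above the bench (4 mm above the rail); z up. The pads' letters say nothing about their place in the row
- v_block: grey steel V-block, 80 x 60 mm and 35 mm high, fixed to the bench beyond one end of the row of pads, in line with it, at either end; the nearest pad's centre is 108 mm from its centre, the next ones 186, 264 and 342 mm. Origin: centre of its underside, on the bench top; x along its 80 mm length and its groove, which is along the row of pads
Mind the look-alikes: they are no part of the job. What is shaped like the part that bears bearing_large_mid but purple or yellow is not meant. Leave any orange look-alike of the part that bears spacer_mid alone.

How it is judged (in metres and radians):
At the end, for the whole second after the job is handed in: From the V-block outwards the pads carry the spacer ring, the large bearing, the small bearing and the nut; each part's centre is within 12 mm of its pad's centre (in plan), it lies flat on the pad (within 0.15 rad, height within 4 mm) and is at rest ((horizontal distance between spacer_mid and pad_a_top below 0.012 m or horizontal distance between spacer_mid and pad_b_top below 0.012 m or horizontal distance between spacer_mid and pad_c_top below 0.012 m or horizontal distance between spacer_mid and pad_d_top below 0.012 m) and horizontal distance between spacer_mid and v_block between 0.078 and 0.138 m and height (world z) of spacer_mid between 0.013 and 0.021 m and angle between each of spacer_mid, bearing_large_mid, bearing_small_mid, axle_nut_mid's own z axis and vertical below 0.15 rad and linear speed of each of spacer, bearing_large, bearing_small, axle_nut below 0.02 m/s and (horizontal distance between bearing_large_mid and pad_a_top below 0.012 m or horizontal distance between bearing_large_mid and pad_b_top below 0.012 m or horizontal distance between bearing_large_mid and pad_c_top below 0.012 m or horizontal distance between bearing_large_mid and pad_d_top below 0.012 m) and horizontal distance between bearing_large_mid and v_block between 0.156 and 0.216 m and height (world z) of bearing_large_mid between 0.013 and 0.021 m and (horizontal distance between bearing_small_mid and pad_a_top below 0.012 m or horizontal distance between bearing_small_mid and pad_b_top below 0.012 m or horizontal distance between bearing_small_mid and pad_c_top below 0.012 m or horizontal distance between bearing_small_mid and pad_d_top below 0.012 m) and horizontal distance between bearing_small_mid and v_block between 0.234 and 0.294 m and height (world z) of bearing_small_mid between 0.011 and 0.019 m and (horizontal distance between axle_nut_mid and pad_a_top below 0.012 m or horizontal distance between axle_nut_mid and pad_b_top below 0.012 m or horizontal distance between axle_nut_mid and pad_c_top below 0.012 m or horizontal distance between axle_nut_mid and pad_d_top below 0.012 m) and horizontal distance between axle_nut_mid and v_block between 0.312 and 0.372 m and height (world z) of axle_nut_mid between 0.0125 and 0.0205 m); the robot touches nothing.
It also fails if it takes over 88 s, if anything falls off the work surface, if the arm or the gripper's body presses on something with over 40 N, if the wrist force passes 120 N, or if a joint passes its speed limit or range.

## Working session

There is one attempt and no reset: what is moved stays moved. The work goes in short steps, Python scripts to look and compute and a tool call to move; the robot and the scene stay as the last step left them, time stands still between calls to the robot, and variables do not carry over. Pictures are saved under pics/ and viewed, at most 14 in all, crops included, and the job is handed in when it is done.

Besides the shell and the picture viewer there is one more tool, called as name([rows], argument=value, ...), one row to a line, values as JSON. move_arm: Moves the arm, as the interface text tells. Its arguments: {"type":"object","properties":{"commands":{"type":"array","items":{"type":"array"}}},"required":["commands"]}

```bash
mkdir -p pics; cat > h.py <<'E'
import numpy as np, cv2
from cell import env, read_camera, search_frame, cut_out
def ray(p,uv,z):
    K=np.array([[p['fx'],0,p['cx']],[0,p['fy'],p['cy']],[0,0,1.]])
    R=cv2.Rodrigues(np.array(p['rvec'],float))[0]; t=np.array(p['tvec'],float).ravel()
    c=-R.T@t; d=R.T@np.linalg.inv(K)@np.array([uv[0],uv[1],1.])
    return c+d*(z-c[2])/d[2]
def proj(p,X):
    K=np.array([[p['fx'],0,p['cx']],[0,p['fy'],p['cy']],[0,0,1.]])
    return cv2.projectPoints(np.array(X,float).reshape(-1,3),np.array(p['rvec'],float),np.array(p['tvec'],float),K,None)[0].reshape(-1,2)
def save(p,f): cv2.imwrite(f,p['image'][:,:,::-1])
E
python3 - <<'E'
from h import *
print(env.state())
for n in ("top","scene"):
    p=read_camera(n); save(p,f"pics/{n}0.png")
    R=cv2.Rodrigues(np.array(p['rvec'],float))[0]; print(n,p['fx'],-R.T@np.ravel(p['tvec']))
    for th,z in (("spacer_mid",7),("bearing_large_mid",7),("bearing_small_mid",5),("axle_nut_mid",6.5),("pad_a_top",10),("v_block",17)):
        for d in search_frame(th,p): print(th,round(d['confidence'],2),np.round(d['at'],1),np.round(ray(p,d['at'],z)))
E
```

```text
{'t': 0.0, 'joints': array([-1.21259768e+00,  4.91559021e-01,  1.55944902e+00,  1.32062984e-05,
        1.09168644e+00, -1.05608739e-01]), 'qvel': array([-0.00089261, -0.00164267, -0.00101966, -0.00193743,  0.00182361,
        0.00029293]), 'tau': array([-2.14546228e-03, -6.12647223e+01, -2.58177495e+01,  6.91601657e-02,
        4.83653520e-02, -1.07395133e-04]), 'eef_pos': array([ 279.60290695, -558.93424167,  404.162113  ]), 'tcp_rot': array([-3.14049820e+00, -1.27793647e-04,  4.63801223e-01]), 'ft_force': array([ 0.2197673 , -0.17404799, -0.43212736]), 'moment': array([ 0.02347033, -0.00980423, -0.04042837]), 'grip_force': 0.0, 'opening': 1.0016055065742777}
top 434.15887218834064 [388.96303454  -3.54963985 872.69842395]
spacer_mid 0.92 [200.1 191.3] [558. 254.   7.]
spacer_mid 0.74 [183.1 251.1] [437. 284.   7.]
spacer_mid 0.24 [280.2 251.7] [436.  89.   7.]
bearing_large_mid 0.97 [255.5 282.8] [374. 137.   7.]
bearing_large_mid 0.91 [303.5 292.9] [354.  42.   7.]
bearing_large_mid 0.68 [280.8 246.6] [446.  88.   7.]
bearing_small_mid 0.47 [467.5 241.1] [ 458. -284.    5.]
bearing_small_mid 0.38 [282.  245.2] [449.  86.   5.]
axle_nut_mid 0.38 [466.1 240.8] [ 458. -281.    6.]
pad_a_top 0.59 [416.7 187.1] [ 566. -185.   10.]
pad_a_top 0.23 [178.3 256.3] [426. 293.  10.]
v_block 0.57 [247.5 168.8] [602. 156.  17.]
scene 532.292091554036 [-171.68490919  752.51308642  818.58261089]
spacer_mid 0.66 [212.5 275.8] [574. 256.   7.]
spacer_mid 0.59 [254.7 322. ] [404. 291.   7.]
bearing_large_mid 0.81 [353.1 273.5] [339.  51.   7.]
bearing_large_mid 0.62 [317.6 288.7] [368. 138.   7.]
bearing_large_mid 0.59 [310.9 261.3] [438.  81.   7.]
axle_nut_mid 0.47 [350.7 227.5] [444. -76.   6.]
pad_a_top 0.79 [339.8 191.8] [ 559. -177.   10.]
v_block 0.65 [241.5 246.9] [588. 154.  17.]
```

View pics/top0.png

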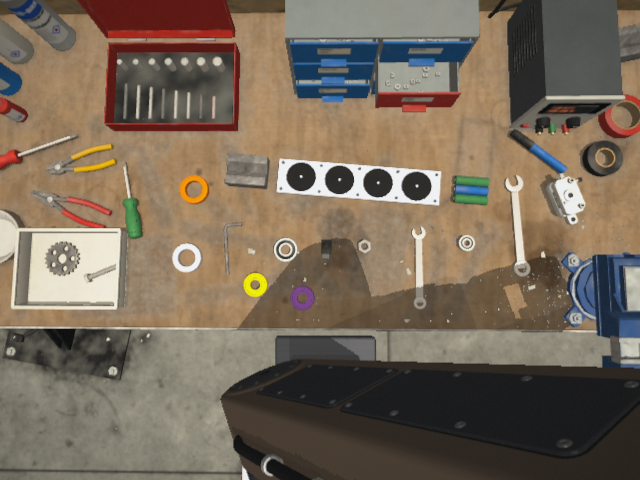

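View pics/scene0.png

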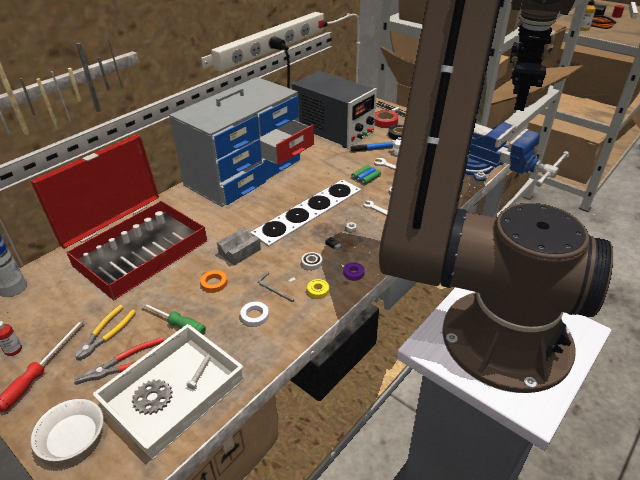

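The top view shows these candidates:
- **Spacer ring:** the white/aluminium ring at (187,257). The orange one at (194,189) is the look-alike.
- **Large bearing:** the steel one at (286,249). The yellow one at (255,285) and purple one at (303,298) are look-alikes.
- **Nut:** (364,245).
- **Small bearing:** (466,242).
- **V-block and pads:** the V-block is at (247,170). The pads are at (301,177), (339,179), (378,182) and (416,186), with the leftmost one nearest the V-block.

I'll confirm these in an enlarged crop and measure.

```bash
python3 - <<'E'
from h import *
p=read_camera("top"); im=p['image']
C={'spacer':(187,257,14),'large':(286,249,14),'small':(466,242,10),'nut':(364,245,13)}
tiles=[cv2.resize(im[y-20:y+20,x-20:x+20],(390,290) if 0 else (290,290),interpolation=cv2.INTER_CUBIC) for x,y,_ in C.values()]
save({'image':np.vstack([np.hstack(tiles[:2]),np.hstack(tiles[2:])])},'pics/crop1.png')
for n,(x,y,h) in C.items():
    for th in (150,170,190):
        g=cv2.cvtColor(im,cv2.COLOR_RGB2HSV)
        m=((g[...,2]>th)&(g[...,1]<60)).astype(np.uint8); w=np.zeros_like(m); r=17; w[y-r:y+r,x-r:x+r]=m[y-r:y+r,x-r:x+r]
        c,_=cv2.findContours(w,cv2.RETR_EXTERNAL,cv2.CHAIN_APPROX_NONE); c=max(c,key=cv2.contourArea)
        (u,v),rr=cv2.minEnclosingCircle(c); print(n,th,round(u,1),round(v,1),'d mm',round(2*rr/434*866,0),np.round(ray(p,(u,v),h),1))
P=[]
for x,y in ((301,177),(339,179),(378,182),(416,186)):
    g=im.max(2); w=np.zeros_like(g); w[y-17:y+18,x-17:x+18]=(g[y-17:y+18,x-17:x+18]<90)
    c,_=cv2.findContours(w,cv2.RETR_EXTERNAL,cv2.CHAIN_APPROX_NONE); c=max(c,key=cv2.contourArea)
    (u,v),rr=cv2.minEnclosingCircle(c);X=ray(p,(u,v),10); P.append(X); print('pad',round(u,1),round(v,1),round(2*rr/434*863),np.round(X,1))
print(np.linalg.norm(np.diff(P,axis=0),axis=1))
for d in cut_out("v_block",p)[:2]: print(d['confidence'],d['at'],ray(p,d['at'],35))
E
```

```text
spacer 150 186.0 257.3 d mm 59.0 [423.8 275.7  14. ]
spacer 170 186.0 257.3 d mm 58.0 [423.7 275.8  14. ]
spacer 190 185.9 257.4 d mm 58.0 [423.7 275.9  14. ]
large 150 285.9 249.2 d mm 50.0 [440.4  76.8  14. ]
large 170 285.9 249.5 d mm 49.0 [439.8  76.9  14. ]
large 190 285.9 249.4 d mm 49.0 [440.   76.9  14. ]
small 150 466.6 242.6 d mm 33.0 [ 454.7 -280.9   10. ]
small 170 466.9 242.4 d mm 33.0 [ 455.  -281.5   10. ]
small 190 466.6 242.7 d mm 32.0 [ 454.4 -280.9   10. ]
nut 150 364.5 245.6 d mm 26.0 [448.  -78.9  13. ]
nut 170 364.5 246.0 d mm 25.0 [447.2 -78.9  13. ]
nut 190 364.3 245.9 d mm 24.0 [447.3 -78.5  13. ]
pad 300.9 176.5 56 [588.   48.3  10. ]
pad 339.1 179.5 56 [581.7 -28.8  10. ]
pad 377.5 182.5 57 [ 575.5 -106.1   10. ]
pad 416.3 185.5 57 [ 569.4 -183.8   10. ]
[77.37184268 77.5659005  77.97268221]
0.92 [251.4, 168.8] [597.78150483 144.74685227  35.        ]
```

View pics/crop1.png

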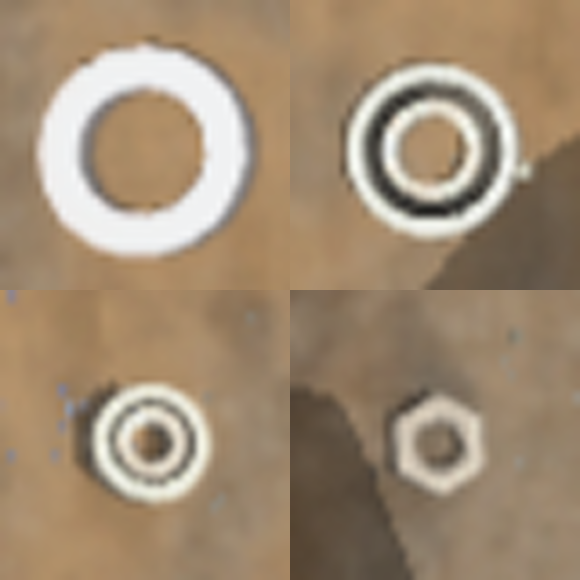

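All four parts and the pads match the given sizes: pads about 78 mm apart, rings 58, 49 and 32 mm, nut 25 mm. The nut's flats face ±y, so I'll grip it at yaw about 1.05 and everything else at 1.49, square to the row. I'll start with the small bearing.

move_arm([
  [[0.45, 0.713, 0], 0.987, 1],
  [[0.45, 0.713, 0], 0.987, 1],
  [[0.45, 0.713, 0], 0.987, 1],
  [[0.45, 0.713, 0], 0.987, 1],
  [[0.45, 0.713, 0], 0.987, 1],
  [[0.45, 0.713, 0], 0.987, 1],
  [[0.45, 0.713, 0], 0.987, 1],
  [[0.45, 0.713, -0.5], 0.987, 1],
  [[0.45, 0.713, -0.5], 0.987, 1],
  [[0.45, 0.713, -0.5], 0.987, 1],
  [[0.45, 0.713, -0.5], 0.987, 1],
  [[0.45, 0.713, -0.5], 0.987, 1],
  [[0.45, 0.713, -0.5], 0.987, 1],
  [[0, 0, 0], 0, 1],
  [[0, 0, 0], 0, 1],
])

```text
t: 2.05
eef_pos: [455.6, -280.2, 314.3]
tcp_rot: [-3.141, -0.001, 1.492]
ft_force: [0.8, -1.1, 0.0]
opening: 1.0
grip_force: 0.0
```

move_arm([
  [[0, -0.02, -0.8], 0, 1],
  [[0, 0, -0.8], 0, 1],
  [[0, 0, -0.8], 0, 1],
  [[0, 0, -0.8], 0, 1],
  [[0, 0, -0.45], 0, 1],
  [[0, 0, -0.36], 0, 1],
  [[0, 0, 0], 0, 1],
  [[0, 0, 0], 0, 1],
])

```text
t: 2.72
eef_pos: [455.0, -282.2, 194.9]
tcp_rot: [3.141, 0.0, 1.489]
ft_force: [0.1, 0.2, 0.0]
opening: 0.999
grip_force: 0.0
```

move_arm([
  [[0, 0, 0], 0, -1],
  [[0, 0, 0], 0, -1],
  [[0, 0, 0], 0, -1],
  [[0, 0, 0], 0, -1],
  [[0, 0, 0], 0, -1],
  [[0, 0, 0], 0, -1],
  [[0, 0, 0], 0, -1],
  [[0, 0, 0], 0, -1],
  [[0, 0, 0], 0, -1],
  [[0, 0, 0], 0, -1],
])

```text
t: 3.55
eef_pos: [455.1, -281.5, 194.4]
tcp_rot: [3.142, -0.0, 1.49]
ft_force: [-0.3, 0.4, -0.3]
opening: 0.353
grip_force: 0.1
```

move_arm([
  [[0, 0, 0], 0, -1],
  [[0, 0, 0], 0, -1],
  [[0, 0, 0], 0, -1],
  [[0, 0, 0.3], 0, -1],
  [[0, 0, 0.7], 0, -1],
  [[0, 0, 0.8], 0, -1],
  [[0, 0, 0.6], 0, -1],
  [[0, 0, 0], 0, -1],
])

```text
t: 4.22
eef_pos: [455.5, -281.7, 270.1]
tcp_rot: [3.137, 0.003, 1.49]
ft_force: [-0.2, 0.6, -0.4]
opening: 0.32
grip_force: 30.0
```

move_arm([
  [[0.5, 0.73, 0], 0, -1],
  [[0.5, 0.73, 0], 0, -1],
  [[0.5, 0.73, 0], 0, -1],
  [[0.5, 0.73, 0], 0, -1],
  [[0.5, 0.73, 0], 0, -1],
  [[0.5, 0.73, 0], 0, -1],
  [[0.5, 0.73, 0], 0, -1],
  [[0.5, 0.73, 0], 0, -1],
  [[0, 0, 0], 0, -1],
  [[0, 0, -0.6], 0, -1],
  [[0, 0, -0.6], 0, -1],
  [[0, 0, -0.5], 0, -1],
  [[0, 0, -0.25], 0, -1],
  [[0, 0, -0.1], 0, -1],
  [[0, 0, 0], 0, -1],
  [[0, 0, 0], 0, -1],
])

```text
t: 5.55
eef_pos: [575.1, -106.6, 205.3]
tcp_rot: [3.141, 0.0, 1.49]
ft_force: [-0.1, 0.1, -0.1]
opening: 0.323
grip_force: 30.0
```

move_arm([
  [[0, 0, -0.03], 0, -1],
  [[0, 0, 0], 0, -1],
  [[0, 0, 0], 0, 1],
  [[0, 0, 0], 0, 1],
  [[0, 0, 0], 0, 1],
  [[0, 0, 0], 0, 1],
  [[0, 0, 0], 0, 1],
  [[0, 0, 0.5], 0, 1],
  [[0, 0, 0.8], 0, 1],
  [[0, 0, 0.8], 0, 1],
  [[0, 0, 0], 0, 1],
])

```text
t: 6.47
eef_pos: [575.8, -106.4, 270.9]
tcp_rot: [3.136, 0.001, 1.49]
ft_force: [0.1, 1.0, 0.4]
opening: 0.895
grip_force: 0.0
```

move_arm([
  [[-0.71, 0.153, 0], -0.917, 1],
  [[-0.71, 0.153, 0], -0.917, 1],
  [[-0.71, 0.153, 0], -0.917, 1],
  [[-0.71, 0.153, 0], -0.917, 1],
  [[-0.71, 0.153, 0], -0.917, 1],
  [[-0.71, 0.153, 0], -0.917, 1],
  [[0, 0, -0.5], 0, 1],
  [[0, 0, -0.7], 0, 1],
  [[0, 0, -0.7], 0, 1],
  [[0, 0, -0.4], 0, 1],
  [[0, 0, -0.2], 0, 1],
  [[0, 0, 0], 0, 1],
  [[0, 0, 0], 0, 1],
])

```text
t: 7.55
eef_pos: [447.3, -78.8, 191.9]
tcp_rot: [-3.141, 0.0, 1.05]
ft_force: [0.2, 1.1, 0.0]
opening: 1.0
grip_force: 0.0
```

move_arm([
  [[0, 0, 0], 0, -1],
  [[0, 0, 0], 0, -1],
  [[0, 0, 0], 0, -1],
  [[0, 0, 0], 0, -1],
  [[0, 0, 0], 0, -1],
  [[0, 0, 0], 0, -1],
  [[0, 0, 0], 0, -1],
  [[0, 0, 0], 0, -1],
  [[0, 0, 0], 0, -1],
  [[0, 0, 0], 0, -1],
  [[0, 0, 0], 0, -1],
  [[0, 0, 0], 0, -1],
  [[0, 0, 0], 0, -1],
  [[0, 0, 0], 0, -1],
])

```text
t: 8.72
eef_pos: [447.3, -78.8, 192.0]
tcp_rot: [3.142, 0.0, 1.05]
ft_force: [0.5, 0.2, -0.4]
opening: 0.245
grip_force: 30.0
```

move_arm([
  [[0, 0, 0.5], 0, -1],
  [[0, 0, 0.8], 0, -1],
  [[0, 0, 0.8], 0, -1],
  [[0, 0, 0.5], 0, -1],
  [[0.678, -0.583, 0], 0.917, -1],
  [[0.678, -0.583, 0], 0.917, -1],
  [[0.678, -0.583, 0], 0.917, -1],
  [[0.678, -0.583, 0], 0.917, -1],
  [[0.678, -0.583, 0], 0.917, -1],
  [[0.678, -0.583, 0], 0.917, -1],
  [[0, 0, 0], 0, -1],
  [[0, 0, -0.6], 0, -1],
  [[0, 0, -0.7], 0, -1],
  [[0, 0, -0.5], 0, -1],
  [[0, 0, -0.3], 0, -1],
  [[0, 0, -0.13], 0, -1],
  [[0, 0, 0], 0, -1],
  [[0, 0, 0], 0, -1],
])

```text
t: 10.22
eef_pos: [569.4, -183.6, 203.6]
tcp_rot: [3.141, 0.0, 1.49]
ft_force: [0.6, 0.0, -0.1]
opening: 0.247
grip_force: 30.0
```

move_arm([
  [[0, 0, -0.045], 0, -1],
  [[0, 0, 0], 0, -1],
  [[0, 0, 0], 0, 1],
  [[0, 0, 0], 0, 1],
  [[0, 0, 0], 0, 1],
  [[0, 0, 0], 0, 1],
  [[0, 0, 0], 0, 1],
  [[0, 0, 0.5], 0, 1],
  [[0, 0, 0.8], 0, 1],
  [[0, 0, 0.8], 0, 1],
  [[0, 0, 0.1], 0, 1],
  [[0, 0, 0], 0, 1],
])

```text
t: 11.22
eef_pos: [569.5, -183.7, 269.2]
tcp_rot: [3.139, 0.001, 1.49]
ft_force: [0.5, 0.5, -0.7]
opening: 0.894
grip_force: 0.0
```

move_arm([
  [[-0.432, 0.869, 0], 0, 1],
  [[-0.432, 0.869, 0], 0, 1],
  [[-0.432, 0.869, 0], 0, 1],
  [[-0.432, 0.869, 0], 0, 1],
  [[-0.432, 0.869, 0], 0, 1],
  [[-0.432, 0.869, 0], 0, 1],
  [[-0.432, 0.869, 0], 0, 1],
  [[-0.432, 0.869, 0], 0, 1],
  [[-0.432, 0.869, 0], 0, 1],
  [[-0.432, 0.869, 0], 0, 1],
  [[0, 0, 0], 0, 1],
  [[0, 0, -0.5], 0, 1],
  [[0, 0, -0.6], 0, 1],
  [[0, 0, -0.6], 0, 1],
  [[0, 0, -0.4], 0, 1],
  [[0, 0, -0.25], 0, 1],
  [[0, 0, 0], 0, 1],
  [[0, 0, 0], 0, 1],
])

```text
t: 12.72
eef_pos: [439.8, 76.8, 197.0]
tcp_rot: [-3.14, 0.0, 1.49]
ft_force: [0.6, -0.0, 0.3]
opening: 1.0
grip_force: 0.0
```

move_arm([
  [[0, 0, -0.1], 0, 1],
  [[0, 0, 0], 0, -1],
  [[0, 0, 0], 0, -1],
  [[0, 0, 0], 0, -1],
  [[0, 0, 0], 0, -1],
  [[0, 0, 0], 0, -1],
  [[0, 0, 0], 0, -1],
  [[0, 0, 0], 0, -1],
  [[0, 0, 0], 0, -1],
  [[0, 0, 0], 0, -1],
  [[0, 0, 0], 0, -1],
  [[0, 0, 0], 0, -1],
])

```text
t: 13.72
eef_pos: [439.7, 77.0, 194.3]
tcp_rot: [3.142, 0.0, 1.49]
ft_force: [-0.1, 0.4, 0.6]
opening: 0.481
grip_force: 30.0
```

move_arm([
  [[0, 0, 0.5], 0, -1],
  [[0, 0, 0.8], 0, -1],
  [[0, 0, 0.8], 0, -1],
  [[0, 0, 0.4], 0, -1],
  [[0.676, -0.504, 0], 0, -1],
  [[0.676, -0.504, 0], 0, -1],
  [[0.676, -0.504, 0], 0, -1],
  [[0.676, -0.504, 0], 0, -1],
  [[0.676, -0.504, 0], 0, -1],
  [[0.676, -0.504, 0], 0, -1],
  [[0.676, -0.504, 0], 0, -1],
  [[0, 0, 0], 0, -1],
  [[0, 0, -0.6], 0, -1],
  [[0, 0, -0.7], 0, -1],
  [[0, 0, -0.5], 0, -1],
  [[0, 0, -0.25], 0, -1],
  [[0, 0, -0.1], 0, -1],
  [[0, 0, 0], 0, -1],
  [[0, 0, 0], 0, -1],
])

```text
t: 15.3
eef_pos: [581.7, -28.7, 205.3]
tcp_rot: [3.141, 0.0, 1.49]
ft_force: [-0.1, -0.5, -1.2]
opening: 0.487
grip_force: 30.0
```

move_arm([
  [[0, 0, -0.035], 0, -1],
  [[0, 0, 0], 0, -1],
  [[0, 0, 0], 0, 1],
  [[0, 0, 0], 0, 1],
  [[0, 0, 0], 0, 1],
  [[0, 0, 0], 0, 1],
  [[0, 0, 0], 0, 1],
  [[0, 0, 0.5], 0, 1],
  [[0, 0, 0.8], 0, 1],
  [[0, 0, 0.8], 0, 1],
  [[0, 0, 0.1], 0, 1],
  [[0, 0, 0], 0, 1],
])

```text
t: 16.3
eef_pos: [581.8, -28.9, 271.1]
tcp_rot: [3.139, 0.0, 1.49]
ft_force: [0.5, -0.1, -0.6]
opening: 1.0
grip_force: 0.0
```

move_arm([
  [[-0.439, 0.846, 0], 0, 1],
  [[-0.439, 0.846, 0], 0, 1],
  [[-0.439, 0.846, 0], 0, 1],
  [[-0.439, 0.846, 0], 0, 1],
  [[-0.439, 0.846, 0], 0, 1],
  [[-0.439, 0.846, 0], 0, 1],
  [[-0.439, 0.846, 0], 0, 1],
  [[-0.439, 0.846, 0], 0, 1],
  [[-0.439, 0.846, 0], 0, 1],
  [[-0.439, 0.846, 0], 0, 1],
  [[-0.439, 0.846, 0], 0, 1],
  [[-0.439, 0.846, 0], 0, 1],
  [[0, 0, 0], 0, 1],
  [[0, 0, -0.5], 0, 1],
  [[0, 0, -0.7], 0, 1],
  [[0, 0, -0.7], 0, 1],
  [[0, 0, -0.4], 0, 1],
  [[0, 0, -0.2], 0, 1],
  [[0, 0, 0], 0, 1],
  [[0, 0, 0], 0, 1],
])

```text
t: 17.97
eef_pos: [423.8, 275.5, 194.5]
tcp_rot: [-3.141, 0.0, 1.49]
ft_force: [0.7, -1.0, 1.3]
opening: 0.999
grip_force: 0.0
```

move_arm([
  [[0, 0, 0], 0, -1],
  [[0, 0, 0], 0, -1],
  [[0, 0, 0], 0, -1],
  [[0, 0, 0], 0, -1],
  [[0, 0, 0], 0, -1],
  [[0, 0, 0], 0, -1],
  [[0, 0, 0], 0, -1],
  [[0, 0, 0], 0, -1],
  [[0, 0, 0], 0, -1],
  [[0, 0, 0], 0, -1],
])

```text
t: 18.8
eef_pos: [423.7, 275.7, 194.9]
tcp_rot: [3.141, -0.0, 1.49]
ft_force: [-1.9, 0.1, 5.3]
opening: 0.593
grip_force: 30.0
```

move_arm([
  [[0, 0, 0.5], 0, -1],
  [[0, 0, 0.8], 0, -1],
  [[0, 0, 0.8], 0, -1],
  [[0, 0, 0.4], 0, -1],
  [[0.548, -0.758, 0], 0, -1],
  [[0.548, -0.758, 0], 0, -1],
  [[0.548, -0.758, 0], 0, -1],
  [[0.548, -0.758, 0], 0, -1],
  [[0.548, -0.758, 0], 0, -1],
  [[0.548, -0.758, 0], 0, -1],
  [[0.548, -0.758, 0], 0, -1],
  [[0.548, -0.758, 0], 0, -1],
  [[0.548, -0.758, 0], 0, -1],
  [[0.548, -0.758, 0], 0, -1],
  [[0, 0, 0], 0, -1],
  [[0, 0, 0], 0, -1],
])

```text
t: 20.13
eef_pos: [588.3, 47.3, 269.2]
tcp_rot: [-3.141, 0.0, 1.488]
ft_force: [-0.4, 0.7, -1.7]
opening: 0.596
grip_force: 30.0
```

move_arm([
  [[0, 0, -0.6], 0, -1],
  [[0, 0, -0.7], 0, -1],
  [[0, 0, -0.5], 0, -1],
  [[0, 0, -0.25], 0, -1],
  [[0, 0, -0.1], 0, -1],
  [[0, 0, 0], 0, -1],
  [[0, 0, 0], 0, -1],
])

```text
t: 20.72
eef_pos: [587.9, 48.9, 205.7]
tcp_rot: [3.141, -0.0, 1.491]
ft_force: [0.3, -0.7, -1.0]
opening: 0.597
grip_force: 30.0
```

Release, rise, and back away towards the left front so the camera can see.

move_arm([
  [[0, 0, -0.035], 0, -1],
  [[0, 0, 0], 0, -1],
  [[0, 0, 0], 0, 1],
  [[0, 0, 0], 0, 1],
  [[0, 0, 0], 0, 1],
  [[0, 0, 0], 0, 1],
  [[0, 0, 0], 0, 1],
  [[0, 0, 0.5], 0, 1],
  [[0, 0, 0.8], 0, 1],
  [[0, 0, 0.8], 0, 1],
  [[0, 0, 0.8], 0, 1],
  [[-0.44, 0.8, 0], 0, 1],
  [[-0.44, 0.8, 0], 0, 1],
  [[-0.44, 0.8, 0], 0, 1],
  [[-0.44, 0.8, 0], 0, 1],
  [[-0.44, 0.8, 0], 0, 1],
  [[-0.44, 0.8, 0], 0, 1],
  [[-0.44, 0.8, 0], 0, 1],
  [[-0.44, 0.8, 0], 0, 1],
  [[0, 0, 0], 0, 1],
])

```text
t: 22.38
eef_pos: [480.5, 243.1, 291.2]
tcp_rot: [-3.141, -0.0, 1.493]
ft_force: [-0.2, 0.3, 0.4]
opening: 1.001
grip_force: 0.0
```

```bash
python3 - <<'E'
from h import *
p=read_camera("top"); save({'image':cv2.resize(p['image'][130:230,220:460],None,fx=3,fy=3,interpolation=cv2.INTER_CUBIC)},'pics/end.png')
g=cv2.cvtColor(p['image'],cv2.COLOR_RGB2HSV)
for (x,y,z) in ((588,48.3,24),(581.7,-28.8,24),(575.5,-106.1,20),(569.4,-183.8,23)):
    u0,v0=np.round(proj(p,[x,y,z])[0]).astype(int)
    m=((g[...,2]>110)).astype(np.uint8); w=np.zeros_like(m); r=16; w[v0-r:v0+r+1,u0-r:u0+r+1]=m[v0-r:v0+r+1,u0-r:u0+r+1]
    cs,_=cv2.findContours(w,cv2.RETR_EXTERNAL,cv2.CHAIN_APPROX_NONE)
    for c in cs:
        (u,v),rr=cv2.minEnclosingCircle(c)
        if rr>4 and abs(u-u0)<6 and abs(v-v0)<6: print(round(2*rr/434*850),np.round(ray(p,(u,v),z)[:2]-[x,y],1))
E
```

```text
89 [-0.2 -0.9]
89 [-0.   0.6]
89 [0.9 0.2]
27 [0.3 0.3]
89 [ 0.3 -0.7]
```

View pics/end.png

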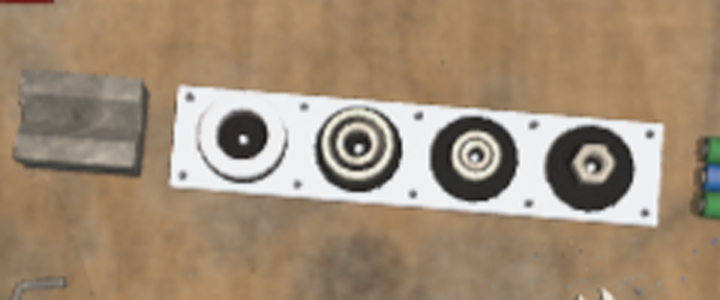

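The picture shows the V-block at the left, then the spacer ring (243,138), large bearing (358,145), small bearing (476,155) and nut (592,165), each flat and centred on its pad. The gripper is clear of everything, so I'm handing the job in.

```bash
python3 -c "
from cell import env
print(env.job_done())"
```

```text
the job is handed in; nothing more can be done
None
```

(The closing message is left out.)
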